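# Unstop the permeameter socket and give it a short spray

## Task

Get the permeameter base ready for its core ring: take the rubber bung out of the socket and stand it upright, stub down, near the middle of the white tile. Then press the nozzle cap of the spray can in the leaning stand all the way down for about half a second and let it spring back up. Leave the core ring, the top cap and the spanner where they are.

Things in the scene. Friction and masses are not known exactly. Their poses are not given: they have to be found in the camera images.
- stand: Fixed steel spray stand holding a bare aluminium can (56 mm across) that leans 30 degrees from vertical, its top towards -x of this frame (the front). Origin on the bench straight below the centre of the nozzle cap's top face (cap up); z up. Foot plate 12 mm thick, x 45 to 205 mm, y -100 to 100 mm.
- lamp_mid (a point): Middle of the stand's lamp tube: 26 mm thick, 196 mm long along y, 335 mm above the bench and 22 mm behind the cap's top centre. Carried by bent rods (12 mm) at y = -90 and 90 mm of the stand, upright at its x = 130 mm and leaning forward from 300 mm up to the tube. It blocks a hand coming straight down on the cap; coming in along the can's axis is free. Axes as the stand's.
- cap_top (a point): Centre of the flat top face of the white plastic nozzle cap (34 mm across, 22 mm high), on the upper end of the can, 215 mm above the bench when up. It moves with the cap. z axis: out of the top face along the can's axis (30 degrees from vertical, leaning to the front of the stand); y axis: level, same as the stand's y. Push along -z to press.
- nozzle_cap (a joint): How far the cap is pressed down along the can's axis: 0 up, 0.008 m fully down against a hard stop. The spring takes 2 N to start and 6 N fully down, and pushes the cap back up.
- socket (a point): Centre of the socket's rim on the fixed aluminium permeameter base, 60 mm above the bench. Base plate 110 mm across and 14 mm thick, collar 76 mm across with a 52 mm bore, 45 mm deep. The base stands in front of the spray stand, some 180 mm from the cap. z up.
- bung_grip (a point): Dark green rubber bung, 60 to 130 g, 62 mm high. From below: stub 46 mm wide, 12 mm high; flange 64 mm wide, 6 mm thick; grip boss 40 mm wide, 44 mm high. This point: centre of the boss, 40 mm above the stub's underside, 22 mm above the flange. z: its axis, up. At first the stub sits loosely in the bore (3 mm clearance), the flange on the socket's rim; it lifts straight out.
- tile_top (a point): Centre of the top face of a fixed white ceramic tile, 120 x 120 mm, top 8 mm above the bench. x and y along its edges. It lies left or right of the base.
- ring_mid (a point): Bystander: loose stainless core ring with three small lugs near its foot, 50 mm across (61 mm over the lugs), 60 mm high, standing on the bench on the other side of the base from the tile. Point half-way up on its axis.
- topcap_mid (a point): Bystander: loose clear acrylic top cap, stepped disc 76 mm across with a brass stud, 48 mm high in all. Point on its axis half-way up.
- spanner_mid (a point): Bystander: loose brass ring spanner lying flat, 150 mm long along its x, 38 mm wide, 9 mm thick. Point at its middle.
There are look-alikes about, which are no part of the job. What is shaped like the part that bears bung_grip but brown is not meant.

How it is judged (in metres and radians):
On the way, in this order (a step that is already met when the one before it is completed fails the run):
1. the bung stands upright on the tile, let go (horizontal distance between bung_grip and tile_top below 0.045 m and z of bung_grip in the frame of tile_top between 0.036 and 0.044 m and angle between bung_grip's own z axis and vertical below 0.15 rad and contact force between the fingers and bung below 0.1 N), for 0.2 s.
2. the nozzle cap is pressed fully down (6.5 mm of its 8 mm or more) for 0.3 s (value of joint nozzle_cap above 0.0065 m), for 0.3 s.
At the end, for the whole second after the job is handed in: The nozzle cap is back up (within 1.5 mm); the bung stands upright (within about 8 degrees) on the tile, its axis within 45 mm of the tile's centre; core ring, top cap and spanner are within 20 mm of where they were (value of joint nozzle_cap below 0.0015 m and horizontal distance between bung_grip and tile_top below 0.045 m and z of bung_grip in the frame of tile_top between 0.036 and 0.044 m and angle between bung_grip's own z axis and vertical below 0.15 rad and distance of each of ring_mid, topcap_mid, spanner_mid from where it was at the start of the episode below 0.02 m); the robot touches nothing.
It fails at once if the nozzle cap is pressed while the bung is still in or over the socket (value of joint nozzle_cap above 0.004 m and horizontal distance between bung_grip and socket below 0.05 m).
It fails at once if the core ring, the top cap or the spanner is moved by more than 20 mm (distance of any of ring_mid, topcap_mid, spanner_mid from where it was at the start of the episode above 0.02 m).
It also fails if it takes over 50 s, if anything falls off the work surface, if the arm or the gripper's body presses on something with over 40 N, if the wrist force passes 120 N, or if a joint passes its speed limit or range.

## Robot

A 6-joint arm with a two-finger parallel gripper is mounted at the origin on the work surface. World frame = base frame: x ahead of the robot, y to its left, z up, the work surface at z = 0. Lengths are in mm, angles in rad, forces in N, time in s.
With the tool pointing down it reaches from about 325 to 925 mm from the base axis. Payload 3.1 kg.
Tool frame: the origin (TCP) lies on the centre line of the jaws, within the pads' length; the fingertips stand 8 mm ahead of it and the grasp point (between the pads) lies 11 mm behind it; z points along the fingers, x is the direction in which the jaws open and shut, and the axes are right-handed (so a half turn about z gives the same grasp; the last joint's range is limited). The gripper opens to 85 mm and grips with 20 to 120 N. Pads are 22 mm wide; open, the fingers measure 114 mm over their backs; the gripper's body (76 mm by 85 mm) begins 54 mm behind the grasp point. The pads swing forward as they close: fully open they stand 13 mm farther back than shut.
Start: joints at [-1.279, 0.217, 1.613, -0, 1.311, -0.112], TCP at [245.594, -574.737, 239.3] pointing down, gripper open.
Joint ranges: [-2.75, 2.75], [-0.78, 2.1], [0.31, 2.55], [-1.13, 4.27], [0.13, 2.63], [-2.58, 2.58]. Speed limits (rad/s): [2.79, 2.79, 3.14, 3.14, 3.14, 3.14].

## Interface

Orientations are given as a unit quaternion [x, y, z, w].
In Python, from plant import env, viewer, finder gives the robot as it stands.
- The arm moves only by the tool jog_arm, never from a script. Its argument "increments" is a list that holds one entry, the list of rows, each a list of 7 numbers: the turn, a rotation vector about the tool's x, y, z in rad, then the shift along the tool's x, y, z in mm, then the opening, from 0 (shut) to 1 (fully open). A call has 1 to 5 rows; each row shifts and turns the commanded pose from where the row before left it, along the tool's axes as they then stand; what a row does not reach is not made up. A row lasts 1/8 s, in which the tool goes at most 62.5 mm and 10.7 degrees, less where a joint would pass 70% of its speed; a pose out of reach is approached as far as the arm can. A call is refused whole if a number of a shift passes 62.5 or a number of a turn 0.188, either way. A call with a gripper value outside its range is refused whole. The fingers move at their own pace and stop on an object; "grip_force" is the grip in N (left out, the last holds). Time passes only in rows, so rows that do not move let the fingers close. It gives the time, the measured TCP pose, the force and the opening at its end, in the units of the state.
- env.get_state(): the state, without advancing time (a new reading comes with each control period).
- viewer.read_camera(name): name is "scene" or "top" or "wrist"; returns a dict with "pixels" (384x512x3 uint8, red, green, blue), "K" (3x3 intrinsics, pixels), "extrinsics" (4x4, takes a point from camera to world coordinates); the wrist camera has in their place "hand_eye" (4x4, takes a point from camera to tool coordinates, whose origin is the TCP and whose axes are the tool frame's). Camera axes: x right, y down, z forward; pixel columns grow to the right and rows downward; lengths in mm; the calibration is good to about 2 mm. A picture is of the moment at which its call begins: read the wrist's pose just before it. There is no depth.
- env.job_done(): hands the job in, once; it reports no verdict.
Trained networks look in a picture, given as the dict that the camera call returned (one of the last four; its "shot" number tells which), for a name from the list of things; names that differ only in an ending like _2 or _b are one class to them, and where a whole thing is asked for, a point or a joint stands for the part that bears it (a point fixed in the world has none). Each returns a list of dicts, best first, with "p" (0 to 1); they miss things now and then, are a little off and sometimes report something else, mostly with a low value. They report only what shows in the picture. A call takes as long as a camera call. They do not tell look-alikes from the thing itself.
- finder.spot_in(picture, thing): "at" ([x, y, z] in mm, in the coordinates of the camera as it stood for that picture, good to about 4 mm: the middle of the surface that is visible of it).
The state is a dict: "clock": time; "joint_pos": joint angles; "joint_vel": joint speeds; "joint_efforts": joint torques, N m; "tcp_pos": TCP position; "eef_rot": TCP orientation; "contact_force": force on the tool from outside, world axes, zero at the start; "ft_torque": the same for the moment, N m; "grip_width": opening from 0.0 (shut) to 1.0 (fully open).
Only numpy, scipy, OpenCV 4.12 (cv2) and the standard library are available. Lean on these libraries where they do the work, as an engineer would, in place of code of your own. Each camera call takes 0.05 s, during which the arm holds its last target.

## Working session

There is one attempt and no reset: what is moved stays moved. The work goes in short steps, Python scripts to look and compute and a tool call to move; the robot and the scene stay as the last step left them, time stands still between calls to the robot, and variables do not carry over. Pictures are saved under pics/ and viewed, and the job is handed in when it is done.

Besides the shell and the picture viewer there is one more tool, called after "Emit:" as name([rows], argument=value, ...), one row to a line, values as JSON. jog_arm: Moves the arm, as the interface text tells. Its arguments: {"type":"object","properties":{"increments":{"type":"array","items":{"type":"array","items":{"type":"array","items":{"type":"number"}}}},"grip_force":{"type":"number"}},"required":["increments"]}

```bash
ls; mkdir -p pics
cat > h.py <<'E'
import numpy as np,cv2
from plant import env,viewer,finder
from scipy.spatial.transform import Rotation as R
def w(p,pic): 
    E=np.array(pic['extrinsics']); return E[:3,:3]@np.array(p)+E[:3,3]
def proj(P,pic):
    E=np.linalg.inv(np.array(pic['extrinsics'])); c=E[:3,:3]@np.array(P)+E[:3,3]; u=np.array(pic['K'])@c; return u[:2]/u[2]
def save(pic,n): cv2.imwrite('pics/'+n,cv2.cvtColor(pic['pixels'],cv2.COLOR_RGB2BGR))
def atz(uv,z,pic):
    E=np.array(pic['extrinsics']); d=E[:3,:3]@np.linalg.inv(np.array(pic['K']))@np.array([uv[0],uv[1],1.]); o=E[:3,3]; return o+d*(z-o[2])/d[2]
E
python3 - <<'E'
from h import *
for c in ['scene','top']:
    p=viewer.read_camera(c); save(p,c+'1.png')
    print(c,np.round(p['extrinsics'],2).tolist())
    for t in ['bung_grip','tile_top','nozzle_cap','socket','cap_top','stand','ring_mid','topcap_mid','spanner_mid','lamp_mid']:
        try:
            for r in finder.spot_in(p,t)[:4]: print(t,round(r['p'],2),np.round(w(r['at'],p)),np.round(proj(w(r['at'],p),p)))
        except Exception as e: print(t,e)
print(env.get_state())
E
```

```text
pics
scene [[-0.75, 0.43, -0.5, 1004.59], [0.66, 0.51, -0.55, 521.42], [0.02, -0.75, -0.67, 814.98], [0.0, 0.0, 0.0, 1.0]]
bung_grip 0.92 [381. 194.  35.] [352. 247.]
bung_grip 0.92 [360. -61.  35.] [286. 191.]
bung_grip 0.78 [452.  66.  84.] [297. 219.]
tile_top 0.62 [ 490. -132.   11.] [235. 205.]
nozzle_cap 0.42 [642.  64. 212.] [236. 219.]
socket 0.57 [476.  81.  17.] [292. 245.]
cap_top 0.66 [647.  58. 218.] [232. 216.]
cap_top 0.6 [511. 255.  38.] [337. 292.]
stand 0.85 [750.  82.  71.] [203. 293.]
stand 0.63 [453.  68.  84.] [297. 220.]
ring_mid 0.96 [513. 258.  36.] [337. 294.]
topcap_mid 0.82 [670. 276.  28.] [293. 345.]
topcap_mid 0.53 [514. 253.  37.] [336. 292.]
spanner_mid 0.66 [ 659. -148.    9.] [182. 231.]
lamp_mid 0.67 [751.  82.  73.] [203. 293.]
lamp_mid 0.17 [472.  77.  18.] [292. 243.]
top [[0.02, -0.99, 0.14, 408.31], [-1.0, -0.02, -0.03, 50.16], [0.03, -0.14, -0.99, 1083.39], [0.0, 0.0, 0.0, 1.0]]
bung_grip 0.92 [351. -74.  16.] [295. 261.]
bung_grip 0.86 [371. 182.  15.] [209. 253.]
bung_grip 0.66 [443.  57.  69.] [252. 229.]
tile_top 0.75 [ 485. -112.    8.] 
[... 424 characters left out ...]
s': array([-1.27921374e+00,  2.16919412e-01,  1.61341409e+00, -1.64828952e-05,
        1.31129701e+00, -1.12165462e-01]), 'joint_vel': array([-6.80175661e-05,  1.09608710e-03,  7.66584243e-04, -6.18129597e-04,
        3.37996061e-05,  1.29285983e-03]), 'joint_efforts': array([ 3.10135383e-04, -3.96899915e+01, -3.04257560e+01, -1.35933474e-04,
        7.17993335e-04,  4.53760293e-06]), 'tcp_pos': array([ 245.5793383 , -574.73520406,  239.28082615]), 'eef_rot': array([ 8.34527311e-01, -5.50966575e-01, -1.96353407e-05, -6.01750836e-06]), 'contact_force': array([ 0.47524544, -0.21220671,  0.91855554]), 'ft_torque': array([-0.00256994, -0.04438753, -0.00082334]), 'grip_width': 1.0000780080914753}
```

Run:
```python
import cv2
a=cv2.imread('pics/scene1.png');cv2.imwrite('pics/s1z.png',cv2.resize(a[130:400,130:420],None,fx=2.7,fy=2.1,interpolation=2)[:600])
a=cv2.imread('pics/top1.png');cv2.imwrite('pics/t1z.png',cv2.resize(a[90:290,150:350],None,fx=3,fy=3,interpolation=2))
```

```text
(no output)
```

View pics/s1z.png

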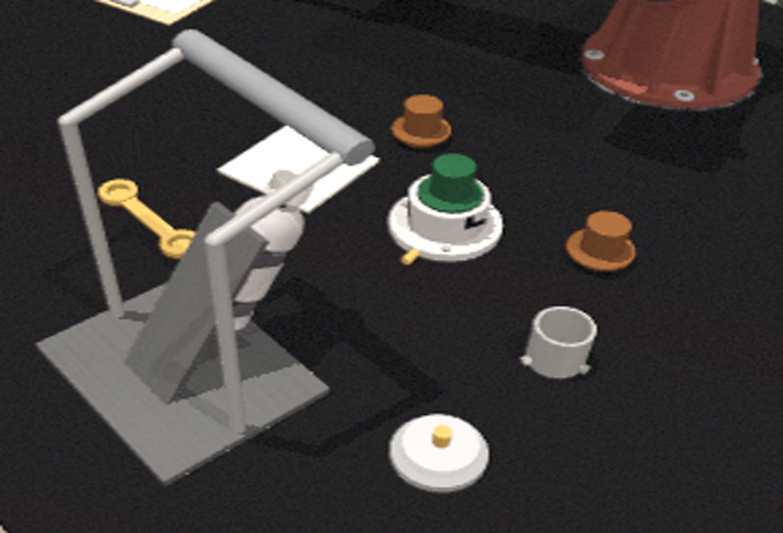

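View pics/t1z.png

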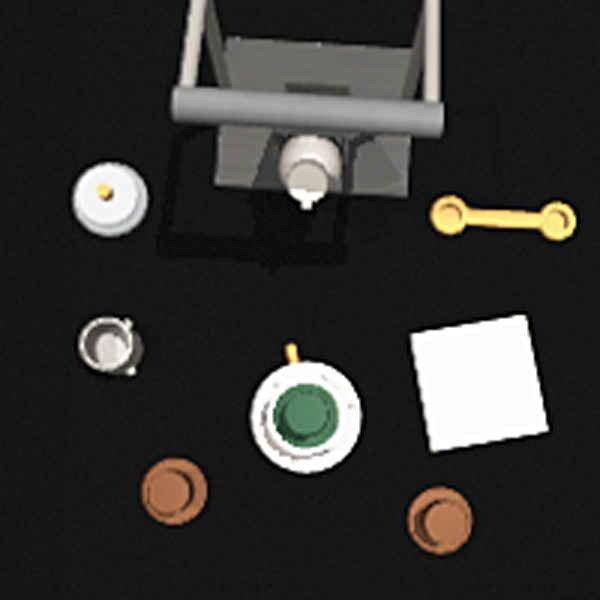

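The top view shows three bung shapes. The two brown ones are at full-image (208,254) and (297,263), and the dark green one is in the socket at (252,228). Green is the one meant. The tile is at (310,217), to the right of the base. I'll measure these more precisely.

Run:
```python
from h import *
def blobs(m,pic,zs,n):
    k,l,s,c=cv2.connectedComponentsWithStats(m.astype(np.uint8))
    for i in np.argsort(-s[1:,4])[:2]+1:
        print(n,c[i].round(1),s[i],[atz(c[i],z,pic).round(1) for z in zs])
for cam in ['top','scene']:
    p=viewer.read_camera(cam); im=p['pixels'].astype(int); r,g,b=im[...,0],im[...,1],im[...,2]
    gm=(g>1.4*r)&(g>1.1*b)&(g>50)
    blobs(gm,p,[66,88,110],cam+' green')
    wm=(r>235)&(g>235)&(b>235); blobs(wm,p,[8],cam+' white')
    if cam=='top':
        k,l,s,c=cv2.connectedComponentsWithStats(wm.astype(np.uint8)); i=np.argmax(s[1:,4])+1
        cn=max(cv2.findContours((l==i).astype(np.uint8),0,1)[0],key=cv2.contourArea)
        for q in cv2.boxPoints(cv2.minAreaRect(cn)): print('corner',atz(q,8,p).round(1))
    x0,y0=(215,120) if cam=='top' else (150,130)
    a=p['pixels'][y0:y0+130,x0:x0+150,::-1]; cv2.imwrite('pics/%sc2.png'%cam,cv2.resize(a,None,fx=4.5,fy=4.5,interpolation=2))
    for P in ([643,60,215],[448,57,110],[448,57,66]): print(P,proj(P,p),(proj(P,p)-[x0,y0])*4.5)
```

```text
top green [251.3 228.3] [241 218  21  21 345] [array([444.7,  58.8,  66. ]), array([443.9,  58.6,  88. ]), array([443.1,  58.5, 110. ])]
top white [474.8 290.4] [ 432  241   80  105 5377] [array([ 274.8, -619. ,    8. ])]
top white [309.3 217. ] [ 288  195   44   45 1497] [array([ 484.9, -116.9,    8. ])]
corner [ 377.5 -492.2    8. ]
corner [ 434.6 -686.8    8. ]
corner [ 165.1 -747.8    8. ]
corner [ 113.  -558.6    8. ]
[643, 60, 215] [252.43519771 147.1872859 ] [168.45838971 122.34278654]
[448, 57, 110] [251.88928206 226.46797549] [166.00176928 479.10588972]
[448, 57, 66] [251.98107624 227.09841847] [166.41484306 481.94288313]
scene green [296.8 217.4] [285 203  24  28 504] [array([433.9,  51.1,  66. ]), array([450.6,  64.9,  88. ]), array([467.4,  78.7, 110. ])]
scene white [196.4 112. ] [ 154   90   86   46 1880] [array([ 280.2, -615.2,    8. ])]
scene white [231.4 204.9] [212 190  39  30 545] [array([ 495. , -141.3,    8. ])]
[643, 60, 215] [234.49380668 216.76121961] [380.22213005 390.42548825]
[448, 57, 110] [295.99471232 208.90817427] [656.97620546 355.08678422]
[448, 57, 66] [294.60572958 221.29256423] [650.72578313 410.81653903]
```

View pics/topc2.png

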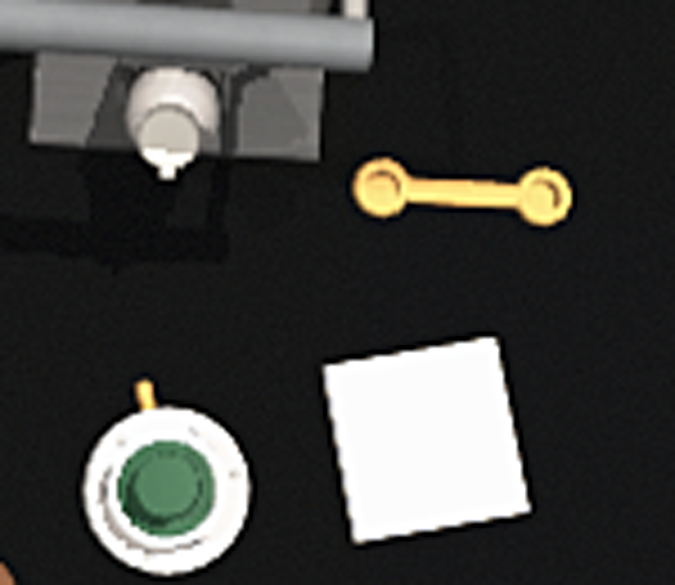

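View pics/scenec2.png

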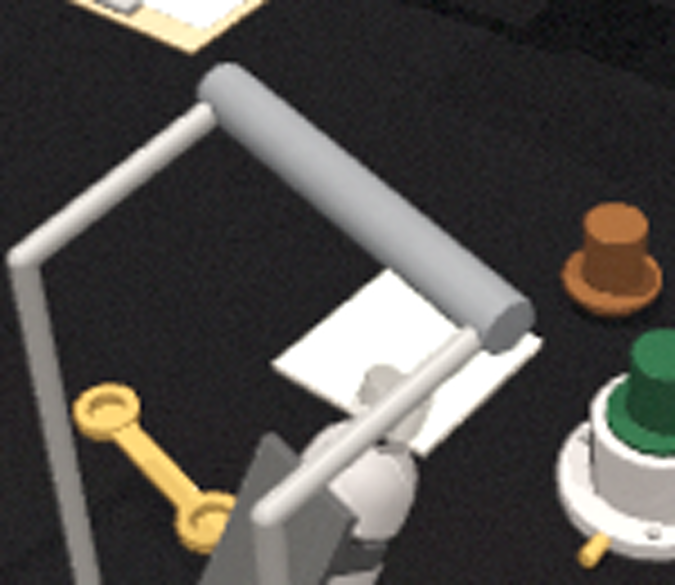

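```bash
cat >> h.py <<'E'
def plan(pos,rot,n,st=None,op=1.0,r1=None):
    """rows from current to target (pos, Rotation), n rows, shift in axes at row start"""
    st=st or env.get_state(); p0=np.array(st['tcp_pos']); q0=R.from_quat(st['eef_rot'])
    rv=(q0.inv()*rot).as_rotvec()
    qa=q0
    for i in range(n):
        d=(np.array(pos)-p0)/n
        s=qa.inv().apply(d); t=rv/n
        print([round(x,4) for x in t]+[round(x,1) for x in s]+[op]); qa=qa*R.from_rotvec(t)
def down(yaw): return R.from_matrix(np.array([[np.cos(yaw),np.sin(yaw),0],[np.sin(yaw),-np.cos(yaw),0],[0,0,-1]]))
E
python3 - <<'E'
from h import *
p=viewer.read_camera('top')
print('cap',atz((252.3,149.1),215,p))
A=atz((215+0/4.5,120+13/4.5),335,p);B=atz((215+370/4.5,120+45/4.5),335,p);print('lamp',A,B,np.degrees(np.arctan2(B[0]-A[0],-(B[1]-A[1]))))
A=atz((215+32/4.5,120+143/4.5),12,p);B=atz((215+319/4.5,120+160/4.5),12,p);print('foot',A,B)
for c,z in [((323,365),8),((496,337),8),((530,511),8),((355,543),8)]: print('tile',atz((215+c[0]/4.5,120+c[1]/4.5),z,p))
print('boss',atz((215+167/4.5,120+485/4.5),110,p))
print('base',atz((215+167/4.5,120+490/4.5),30,p))
p=viewer.read_camera('wrist'); print(np.round(p['hand_eye'],3),p['K'])
plan([445,58,220],down(0),11)
E
```

```text
cap [638.03717879  60.21443174 215.        ]
lamp [662.79050146 141.84922148 335.        ] [652.23459152 -38.72610969 335.        ] -3.345537671045965
foot [680.52288471 155.79929155  12.        ] [674.13727498 -42.39140776  12.        ]
tile [532.01762342 -47.28098089   8.        ]
tile [ 554.21279283 -165.99326229    8.        ]
tile [ 436.04403688 -188.82238027    8.        ]
tile [412.14834291 -70.3204079    8.        ]
boss [444.43663003  56.30061875 110.        ]
base [444.125257    56.72112519  30.        ]
[[ 1.00000e+00 -0.00000e+00 -1.00000e-03 -8.54000e-01]
 [ 1.00000e-03  9.49000e-01  3.16000e-01 -8.16070e+01]
 [ 1.00000e-03 -3.16000e-01  9.49000e-01 -1.36811e+02]
 [ 0.00000e+00  0.00000e+00  0.00000e+00  1.00000e+00]] [[314.29475764   0.         258.01381067]
 [  0.         314.29475764 193.93007832]
 [  0.           0.           1.        ]]
[np.float64(0.0), np.float64(-0.0), np.float64(-0.1061), np.float64(-45.8), np.float64(-39.3), np.float64(1.8), 1.0]
[np.float64(0.0), np.float64(-0.0), np.float64(-0.1061), np.float64(-41.4), np.float64(-43.9), np.float64(1.8), 1.0
[... 349 characters left out ...]
.0]
[np.float64(0.0), np.float64(-0.0), np.float64(-0.1061), np.float64(-19.6), np.float64(-57.0), np.float64(1.8), 1.0]
[np.float64(0.0), np.float64(-0.0), np.float64(-0.1061), np.float64(-13.5), np.float64(-58.8), np.float64(1.8), 1.0]
[np.float64(0.0), np.float64(-0.0), np.float64(-0.1061), np.float64(-7.2), np.float64(-59.9), np.float64(1.8), 1.0]
[np.float64(0.0), np.float64(-0.0), np.float64(-0.1061), np.float64(-0.8), np.float64(-60.3), np.float64(1.8), 1.0]
[np.float64(0.0), np.float64(-0.0), np.float64(-0.1061), np.float64(5.6), np.float64(-60.1), np.float64(1.8), 1.0]
[np.float64(0.0), np.float64(-0.0), np.float64(-0.1061), np.float64(11.9), np.float64(-59.1), np.float64(1.8), 1.0]
```

Emit:
jog_arm([
  [[0,0,-0.106,-46,-39,2,1],[0,0,-0.106,-41,-44,2,1],[0,0,-0.106,-36.5,-48,2,1],[0,0,-0.106,-31,-51.5,2,1],[0,0,-0.106,-25.5,-54.5,2,1]],
])

```text
clock: 1.92
tcp_pos: [336.5, -286.0, 229.5]
eef_rot: [0.95, -0.312, 0.001, 0.0]
contact_force: [2.0, 0.3, 0.3]
grip_width: 1.001
```

Emit:
jog_arm([
  [[0,0,-0.106,-19.5,-57,2,1],[0,0,-0.106,-13.5,-59,2,1],[0,0,-0.106,-7,-60,2,1],[0,0,-0.106,-1,-60,2,1],[0,0,-0.106,5.5,-60,2,1]],
])

```text
clock: 2.55
tcp_pos: [427.4, 1.7, 219.8]
eef_rot: [0.999, -0.052, 0.001, 0.0]
contact_force: [1.6, -0.4, 0.0]
grip_width: 0.997
```

Run:
```python
from h import *
s=env.get_state(); print(s['clock'],s['tcp_pos'],s['joint_pos']); plan([445,58,220],down(0),2)
```

```text
2.55 [427.42202962   1.68789331 219.83836556] [-1.60449427e-01 -2.08053483e-01  2.07747369e+00 -1.69633999e-04
  1.27018689e+00 -5.68926588e-02]
[np.float64(0.0002), np.float64(-0.001), np.float64(-0.0518), np.float64(5.8), np.float64(-28.9), np.float64(-0.1), 1.0]
[np.float64(0.0002), np.float64(-0.001), np.float64(-0.0518), np.float64(7.3), np.float64(-28.6), np.float64(-0.1), 1.0]
```

Emit:
jog_arm([
  [[0,0,-0.052,6,-28,0,1],[0,0,-0.052,7,-28,0,1],[0,0,0,0,0,0,1]],
])

```text
clock: 2.92
tcp_pos: [444.7, 55.9, 219.5]
eef_rot: [1.0, 0.0, 0.0, -0.0]
contact_force: [-0.7, 1.0, -0.4]
grip_width: 1.003
```

```bash
cat >> h.py <<'E'
def wristpic():
    st=env.get_state(); p=viewer.read_camera('wrist')
    T=np.eye(4);T[:3,:3]=R.from_quat(st['eef_rot']).as_matrix();T[:3,3]=st['tcp_pos'];p['extrinsics']=T@np.array(p['hand_eye']); return st,p
E
python3 - <<'E'
from h import *
s,p=wristpic(); print(s['clock'],s['tcp_pos'],s['eef_rot']); save(p,'w1.png')
for r in finder.spot_in({k:v for k,v in p.items() if k!='extrinsics'},'bung_grip'): print(r['p'],w(r['at'],p),proj(w(r['at'],p),p))
for P in ([444.5,57,110],[464.5,57,110],[444.5,57,66]): print(proj(P,p))
E
```

```text
2.925 [444.65027776  55.89398516 219.49786754] [ 9.99999988e-01  3.13418746e-05  1.52268162e-04 -4.01384690e-06]
0.98 [443.87793174  69.88456803 105.24872109] [257.04563275 176.3818535 ]
0.69 [375.70908927 180.72653635  64.54556427] [175.71271664  35.88812239]
0.61 [356.05770653 -58.95104371  35.32466806] [182.16138075 267.46836631]
[257.80247358 192.99052081]
[282.05090872 192.98339757]
[257.8646906  178.65878713]
```

View pics/w1.png

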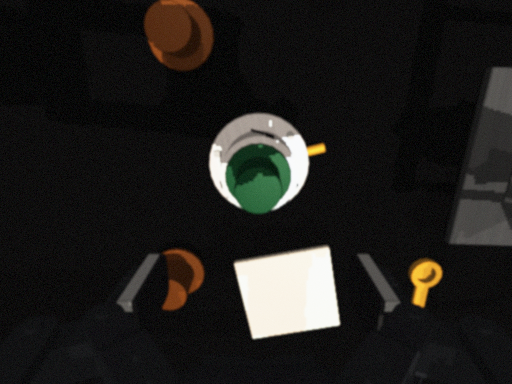

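The wrist view confirms the green bung under the hand, with its boss top at about (258,190). It is centred in x, and y is about 58. The brown look-alikes at (178,30) and (180,275) stay clear of the fingers.

Emit:
jog_arm([
  [[0,0,0,0,-2,50,1],[0,0,0,0,0,50,1],[0,0,0,0,0,25,1],[0,0,0,0,0,15,1],[0,0,0,0,0,0,1]],
], grip_force=30)

```text
clock: 3.65
tcp_pos: [443.7, 55.9, 78.7]
eef_rot: [1.0, -0.002, -0.001, 0.0]
contact_force: [0.2, -0.1, 0.4]
grip_width: 0.999
```

Emit:
jog_arm([
  [[0,0,0,0,0,0,0.2],[0,0,0,0,0,0,0.2],[0,0,0,0,0,0,0.2],[0,0,0,0,0,0,0.2],[0,0,0,0,0,0,0.2]],
])

```text
clock: 4.28
tcp_pos: [445.6, 56.6, 80.6]
eef_rot: [1.0, -0.001, 0.001, 0.0]
contact_force: [-0.1, -0.3, 6.9]
grip_width: 0.46
```

Emit:
jog_arm([
  [[0,0,0,0,0,-15,0.2],[0,0,0,0,0,-30,0.2],[0,0,0,0,0,-30,0.2],[0,0,0,0,0,-25,0.2],[0,0,0,0,0,0,0.2]],
])

```text
clock: 4.9
tcp_pos: [446.2, 56.6, 181.9]
eef_rot: [1.0, -0.001, 0.003, 0.0]
contact_force: [0.7, -1.3, -0.6]
grip_width: 0.456
```

Run:
```python
from h import *
s,p=wristpic(); print(s['clock'],s['tcp_pos'],s['eef_rot'],s['grip_width'],s['contact_force']); save(p,'w2.png')
q=viewer.read_camera('scene');a=q['pixels'][130:280,180:380,::-1]; b=cv2.resize(a,None,fx=2.5,fy=2.5)
cv2.imwrite('pics/s2.png',b)
plan([484,-118,178],down(0),4,op=.2)
```

```text
4.9 [446.19832141  56.61063289 181.93562087] [ 9.99994747e-01 -1.42043341e-03  2.91278037e-03  5.74557304e-05] 0.45568354498783176 [ 0.7026665  -1.27631787 -0.60080232]
[np.float64(-0.0), np.float64(0.0001), np.float64(-0.0007), np.float64(10.2), np.float64(43.6), np.float64(0.2), 0.2]
[np.float64(-0.0), np.float64(0.0001), np.float64(-0.0007), np.float64(10.1), np.float64(43.6), np.float64(0.2), 0.2]
[np.float64(-0.0), np.float64(0.0001), np.float64(-0.0007), np.float64(10.1), np.float64(43.6), np.float64(0.2), 0.2]
[np.float64(-0.0), np.float64(0.0001), np.float64(-0.0007), np.float64(10.1), np.float64(43.7), np.float64(0.2), 0.2]
```

View pics/w2.png

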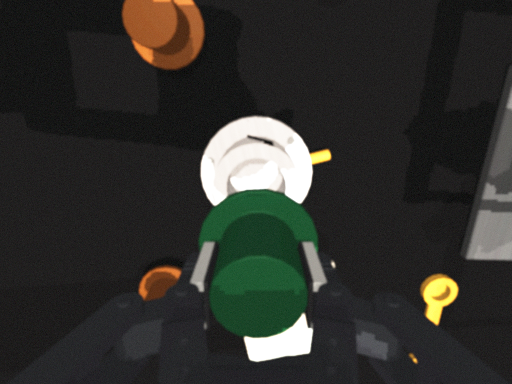

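View pics/s2.png

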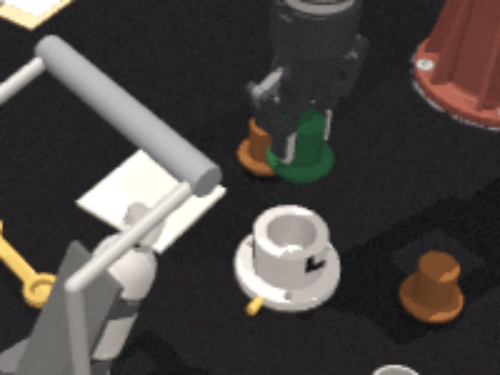

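The wrist view shows the bung held upright between the pads, with the socket at (255,160) empty. The scene view agrees. Next I carry it to the tile.

Emit:
jog_arm([
  [[0,0,0,9.5,43.5,0,0.2],[0,0,0,9.5,43.5,0,0.2],[0,0,0,9.5,43.5,0,0.2],[0,0,0,9.5,43.5,0,0.2],[0,0,0,0,0,0,0.2]],
])

```text
clock: 5.62
tcp_pos: [481.3, -119.7, 177.6]
eef_rot: [1.0, -0.004, -0.001, -0.0]
contact_force: [-1.1, 0.6, -0.6]
grip_width: 0.459
```

Emit:
jog_arm([
  [[0,0,0,0,0,50,0.2],[0,0,0,0,0,50,0.2],[0,0,0,0,0,24,0.2],[0,0,0,0,0,10,0.2],[0,0,0,0,0,0,0.2]],
])

```text
clock: 6.25
tcp_pos: [481.0, -116.7, 44.5]
eef_rot: [1.0, -0.001, -0.001, -0.0]
contact_force: [1.0, -0.1, -0.2]
grip_width: 0.457
```

Run:
```python
from h import *
s,p=wristpic(); print(s['clock'],s['tcp_pos'],s['eef_rot'],s['grip_width'],s['contact_force']); save(p,'w3.png')
```

```text
6.25 [ 481.03511245 -116.67310757   44.48353405] [ 9.99998600e-01 -1.20049288e-03 -1.05350775e-03 -4.99928248e-04] 0.4566050384828728 [ 0.96505717 -0.06299528 -0.16663934]
```

View pics/w3.png

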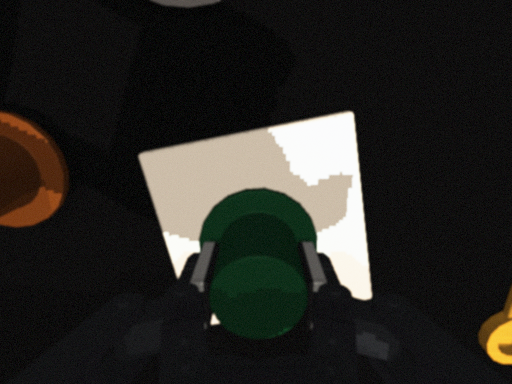

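The bung is over the tile's middle, just above it. I lower it gently until it touches.

Emit:
jog_arm([
  [[0,0,0,0,0,1.5,0.2],[0,0,0,0,0,1.5,0.2],[0,0,0,0,0,0,0.2]],
])

```text
clock: 6.68
tcp_pos: [482.2, -117.7, 42.8]
eef_rot: [1.0, -0.002, 0.0, 0.0]
contact_force: [-0.4, 1.2, -0.7]
grip_width: 0.461
```

Emit:
jog_arm([
  [[0,0,0,0,0,1,0.2],[0,0,0,0,0,0,0.2]],
])

```text
clock: 6.92
tcp_pos: [481.8, -117.5, 41.3]
eef_rot: [1.0, -0.002, -0.0, -0.0]
contact_force: [-0.1, 0.8, 0.1]
grip_width: 0.458
```

Emit:
jog_arm([
  [[0,0,0,0,0,1,0.2],[0,0,0,0,0,0.5,0.2],[0,0,0,0,0,0,0.2]],
])

```text
clock: 7.3
tcp_pos: [482.0, -117.6, 40.7]
eef_rot: [1.0, -0.001, -0.0, -0.0]
contact_force: [-1.9, 0.4, 6.6]
grip_width: 0.463
```

Emit:
jog_arm([
  [[0,0,0,0,0,0,0.55],[0,0,0,0,0,0,0.75],[0,0,0,0,0,0,1],[0,0,0,0,0,0,1],[0,0,0,0,0,0,1]],
])

```text
clock: 7.92
tcp_pos: [481.8, -117.5, 39.7]
eef_rot: [1.0, -0.001, -0.0, -0.0]
contact_force: [-0.4, 1.0, 1.0]
grip_width: 0.998
```

Emit:
jog_arm([
  [[0,0,0,0,0,-15,1],[0,0,0,0,0,-45,1],[0,0,0,0,0,-60,1],[0,0,0,0,0,-60,1],[0,0,0,0,0,0,1]],
])

```text
clock: 8.55
tcp_pos: [486.3, -119.2, 228.0]
eef_rot: [1.0, -0.001, 0.007, 0.003]
contact_force: [0.4, 0.4, 0.2]
grip_width: 1.0
```

Run:
```python
from h import *
s,p=wristpic(); print(s['clock'],s['tcp_pos'],s['joint_pos'],s['grip_width'],s['contact_force']); save(p,'w4.png')
for P in ([482,-117,70],[482,-117,26],[485,-117,8]): print(proj(P,p))
q=viewer.read_camera('scene');a=q['pixels'][130:330,130:380,::-1]; b=cv2.resize(a,None,fx=3,fy=3)
cv2.imwrite('pics/s4.png',b)
```

```text
8.55 [ 486.30983959 -119.22070823  228.01300403] [-3.80705541e-01 -5.11937964e-02  1.92268448e+00  5.69048413e-05
  1.25473082e+00 -3.77835013e-01] 0.9995182404019607 [0.35650792 0.44867836 0.1524539 ]
[251.25919522 175.43731186]
[251.54167058 164.87927866]
[254.23387584 161.2418666 ]
```

View pics/w4.png

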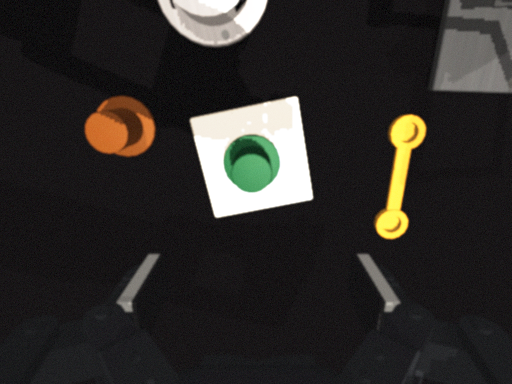

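View pics/s4.png

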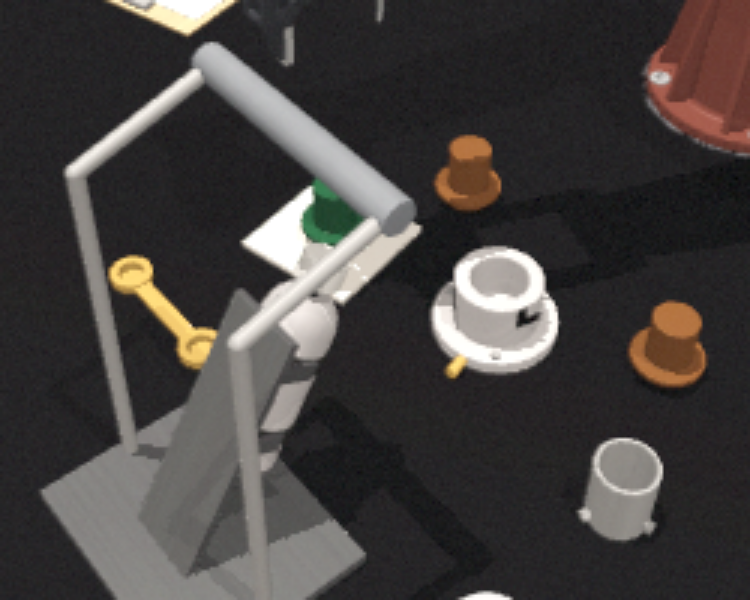

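The wrist view shows the green bung upright near the tile's centre, at (250,165). The spanner, ring and brown pieces haven't moved. Next I stage on the can's axis.

```bash
cat >> h.py <<'E'
PSI=np.radians(-2.5)
AX=np.array([-.5*np.cos(PSI),-.5*np.sin(PSI),.8660254])
PR=down(PSI)*R.from_euler('y',30,degrees=True)
E
python3 - <<'E'
from h import *
print(PR.apply([0,0,1]),AX)
plan(np.array([638,60,215])+AX*125,PR,5,op=0.)
E
```

```text
[ 0.49952411 -0.02180969 -0.8660254 ] [-0.49952411  0.02180969  0.8660254 ]
[np.float64(-0.0019), np.float64(0.1041), np.float64(0.008), np.float64(18.6), np.float64(-36.1), np.float64(-20.3), 0.0]
[np.float64(-0.0019), np.float64(0.1041), np.float64(0.008), np.float64(20.3), np.float64(-36.2), np.float64(-18.3), 0.0]
[np.float64(-0.0019), np.float64(0.1041), np.float64(0.008), np.float64(21.8), np.float64(-36.4), np.float64(-16.2), 0.0]
[np.float64(-0.0019), np.float64(0.1041), np.float64(0.008), np.float64(23.1), np.float64(-36.5), np.float64(-14.0), 0.0]
[np.float64(-0.0019), np.float64(0.1041), np.float64(0.008), np.float64(24.1), np.float64(-36.7), np.float64(-11.6), 0.0]
```

Emit:
jog_arm([
  [[0,0.104,0.008,18.5,-36,-20.5,0],[0,0.104,0.008,20.5,-36,-18.5,0],[0,0.104,0.008,22,-36.5,-16,0],[0,0.104,0.008,23,-36.5,-14,0],[0,0.104,0.008,24,-36.5,-11.5,0]],
])

```text
clock: 9.28
tcp_pos: [574.6, 63.1, 320.2]
eef_rot: [0.966, -0.021, 0.257, 0.0]
contact_force: [0.3, -0.2, 0.2]
grip_width: 0.001
```

Emit:
jog_arm([
  [[0,0,0,0,0,0,0],[0,0,0,0,0,0,0]],
])

```text
clock: 9.52
tcp_pos: [574.1, 61.8, 319.6]
eef_rot: [0.967, -0.021, 0.255, 0.001]
contact_force: [0.2, -0.9, -0.2]
grip_width: -0.001
```

Run:
```python
from h import *
s,p=wristpic(); print(s['clock'],s['tcp_pos'],s['eef_rot'],PR.as_quat(),s['joint_pos'],s['grip_width']); save(p,'w5.png')
p2={k:v for k,v in p.items() if k!='extrinsics'}
for t in ['cap_top','nozzle_cap']:
  for r in finder.spot_in(p2,t): print(r['p'],w(r['at'],p),proj(w(r['at'],p),p))
C=np.array([638,60,215]); print('C',proj(C,p))
# ring of cap
Q=PR.as_matrix()
for k in range(8): print(proj(C+17*(np.cos(k*np.pi/4)*Q[:,0]+np.sin(k*np.pi/4)*Q[:,1]),p).round(1))
q=viewer.read_camera('top');a=q['pixels'][90:290,150:350,::-1]; cv2.imwrite('pics/t5.png',cv2.resize(a,None,fx=3,fy=3))
```

```text
9.525 [574.11418298  61.75624808 319.60300124] [ 9.66793579e-01 -2.09565426e-02  2.54697015e-01  6.54560627e-04] [ 0.96569596 -0.02107156  0.25875745  0.00564611] [-0.01099585 -0.24708904  1.99269844 -0.00845956  0.88096795  0.03601528] -0.0009824255253966035
0.74 [479.01209024 -91.9443013    9.74716999] [ 85.68763661 281.10508503]
0.65 [ 656.55281736 -102.66766371    6.14165887] [210.33884052 250.4199518 ]
0.6 [633.53776855  61.77777211 216.31809943] [257.77917479 189.12004283]
0.82 [634.31535734  65.49777904 217.69174569] [259.19581427 185.18325167]
C [261.60811724 189.72134867]
[281.3 189.7]
[275.3 202.9]
[261.6 208.2]
[247.9 202.8]
[241.9 189.7]
[247.5 176.2]
[261.6 170.5]
[275.7 176.2]
```

View pics/w5.png

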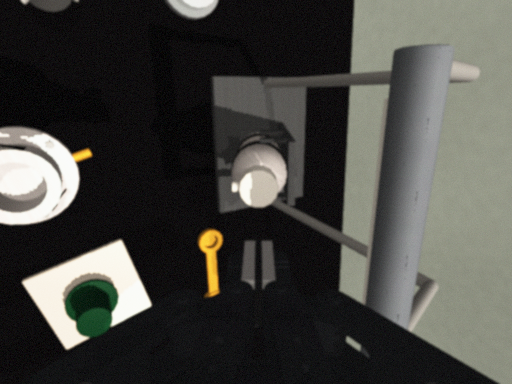

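View pics/t5.png

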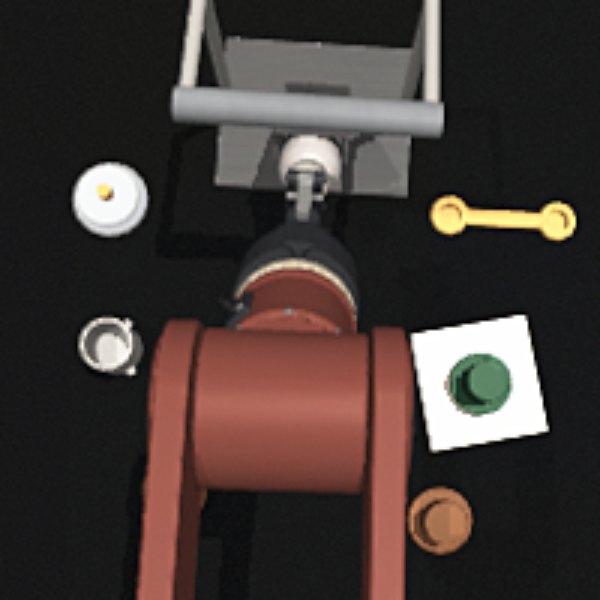

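The wrist view shows the cap's top disc at (258,187), a few px from my estimate of (262,190). The approach is clear of the lamp, which is at x≈400 in that picture. The top view shows nothing disturbed.

Run:
```python
from h import *
s=env.get_state(); q=R.from_quat(s['eef_rot'])
for C in ([638,60,215],[635.5,62,215],[634,63,216]): print(q.inv().apply(np.array(C)-s['tcp_pos'])-[0,0,8])
print((q.inv()*PR).as_rotvec(), proj)
```

```text
[  2.3763589   -0.78237114 115.10805105]
[  0.12186938  -2.67320742 113.84630023]
[ -0.7277354   -3.61779023 112.22274393]
[-0.0089398   0.00613517 -0.00428602] <function proj at 0x7fe1a0feb4c0>
```

Emit:
jog_arm([
  [[0,0,0,0.5,-2,40,0],[0,0,0,0,0,40,0],[0,0,0,0,0,20,0],[0,0,0,0,0,0,0]],
])

```text
clock: 10.22
tcp_pos: [624.4, 61.8, 232.4]
eef_rot: [0.967, -0.022, 0.254, 0.001]
contact_force: [-0.2, 0.9, 1.3]
grip_width: 0.001
```

Run:
```python
from h import *
s,p=wristpic(); print(s['clock'],s['tcp_pos'],s['contact_force']); save(p,'w6.png')
q=viewer.read_camera('scene');a=q['pixels'][150:280,180:330,::-1]; cv2.imwrite('pics/s6.png',cv2.resize(a,None,fx=4,fy=4))
```

```text
10.225 [624.42863982  61.83224748 232.40509566] [-0.22875675  0.91859101  1.26555761]
```

View pics/w6.png

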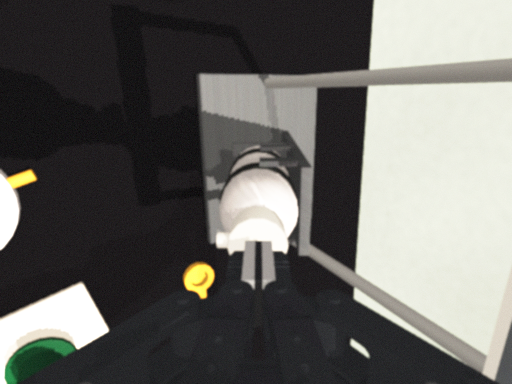

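View pics/s6.png

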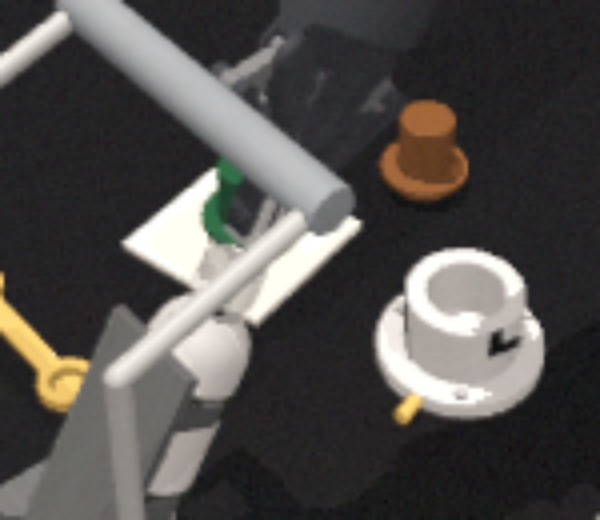

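The closed tips are centred over the cap, at (258,250) in the wrist view, about 13 mm short of it. I creep in while watching the force.

Emit:
jog_arm([
  [[0,0,0,0,0,5,0],[0,0,0,0,0,3,0],[0,0,0,0,0,2,0],[0,0,0,0,0,2,0],[0,0,0,0,0,0,0]],
])

```text
clock: 10.95
tcp_pos: [631.4, 62.7, 225.0]
eef_rot: [0.966, -0.021, 0.257, 0.0]
contact_force: [-0.4, -1.4, 0.6]
grip_width: -0.0
```

Emit:
jog_arm([
  [[0,0,0,0,0,2,0],[0,0,0,0,0,0,0]],
])

```text
clock: 11.2
tcp_pos: [632.6, 62.7, 223.7]
eef_rot: [0.966, -0.021, 0.257, 0.0]
contact_force: [-1.6, 0.7, 1.3]
grip_width: -0.001
```

Emit:
jog_arm([
  [[0,0,0,0,0,2,0],[0,0,0,0,0,0,0]],
])

```text
clock: 11.45
tcp_pos: [633.7, 62.7, 222.0]
eef_rot: [0.966, -0.021, 0.257, 0.0]
contact_force: [-0.5, 0.8, 2.7]
grip_width: 0.002
```

Emit:
jog_arm([
  [[0,0,0,0,0,2,0],[0,0,0,0,0,0,0]],
])

```text
clock: 11.7
tcp_pos: [634.7, 62.7, 220.2]
eef_rot: [0.966, -0.021, 0.257, 0.0]
contact_force: [-1.2, 0.6, 2.4]
grip_width: -0.002
```

Emit:
jog_arm([
  [[0,0,0,0,0,2,0],[0,0,0,0,0,0,0]],
])

```text
clock: 11.95
tcp_pos: [635.7, 62.6, 218.5]
eef_rot: [0.966, -0.021, 0.257, 0.0]
contact_force: [-3.0, -0.4, 4.2]
grip_width: -0.007
```

Emit:
jog_arm([
  [[0,0,0,0,0,2,0],[0,0,0,0,0,0,0]],
])

```text
clock: 12.2
tcp_pos: [636.7, 62.6, 216.8]
eef_rot: [0.966, -0.021, 0.257, 0.0]
contact_force: [-3.9, 1.3, 5.8]
grip_width: -0.003
```

Emit:
jog_arm([
  [[0,0,0,0,0,2,0],[0,0,0,0,0,0,0]],
])

```text
clock: 12.45
tcp_pos: [636.9, 62.6, 216.7]
eef_rot: [0.966, -0.021, 0.257, 0.001]
contact_force: [-15.2, -0.7, 16.2]
grip_width: 0.001
```

The force has jumped to about 22 N with no further travel, so the cap is on its hard stop. I hold for about half a second, then back out along the axis.

Emit:
jog_arm([
  [[0,0,0,0,0,0,0],[0,0,0,0,0,0,0],[0,0,0,0,0,0,0]],
])

```text
clock: 12.82
tcp_pos: [636.9, 62.6, 216.6]
eef_rot: [0.966, -0.021, 0.257, 0.001]
contact_force: [-15.3, -0.1, 14.9]
grip_width: -0.001
```

Emit:
jog_arm([
  [[0,0,0,0,0,-10,0],[0,0,0,0,0,-20,0],[0,0,0,0,0,-40,0],[0,0,0,0,0,-55,0],[0,0,0,0,0,0,0]],
])

```text
clock: 13.45
tcp_pos: [576.7, 64.1, 328.9]
eef_rot: [0.965, -0.021, 0.262, 0.0]
contact_force: [0.2, -0.1, 0.3]
grip_width: -0.001
```

Run:
```python
from h import *
s,p=wristpic(); print(s['clock'],s['tcp_pos'],s['contact_force']); save(p,'w7.png')
q=viewer.read_camera('top');a=q['pixels'][90:290,150:350,::-1]; cv2.imwrite('pics/t7.png',cv2.resize(a,None,fx=3,fy=3))
for t in ['cap_top','bung_grip','ring_mid','topcap_mid','spanner_mid']:
    for r in finder.spot_in(q,t)[:3]: print(t,round(r['p'],2),np.round(w(r['at'],q)),np.round(proj(w(r['at'],q),q)))
```

```text
13.45 [576.71427339  64.11007031 328.93123228] [ 0.24052072 -0.11869999  0.33787848]
bung_grip 0.76 [351. -76.  18.] [296. 261.]
bung_grip 0.55 [ 483. -112.   33.] [309. 217.]
ring_mid 0.53 [511. 255.  19.] [187. 205.]
topcap_mid 0.58 [663. 261.  24.] [187. 156.]
topcap_mid 0.51 [708.  55. 142.] [255. 131.]
spanner_mid 0.57 [ 655. -144.    9.] [318. 163.]
```

View pics/w7.png

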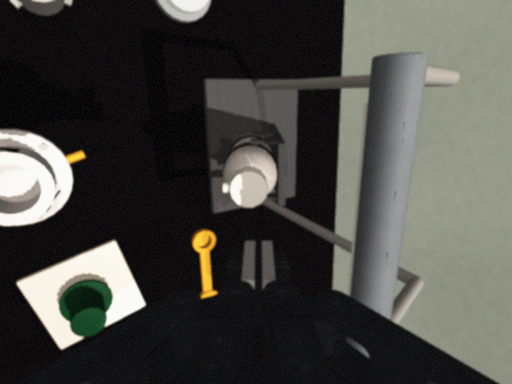

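View pics/t7.png

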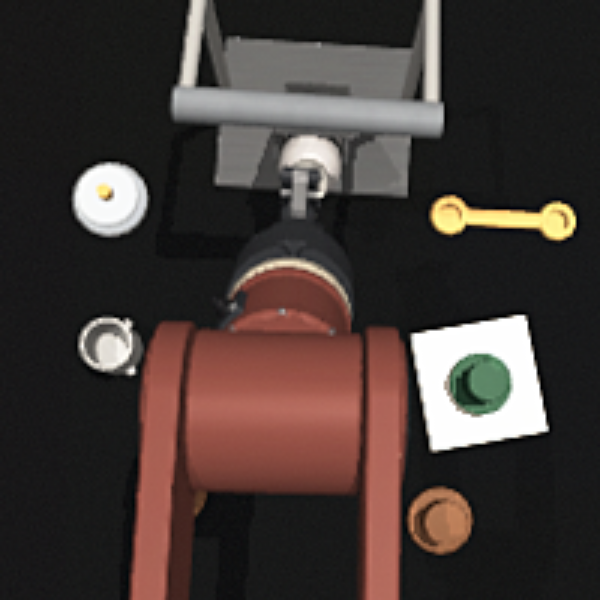

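```bash
python3 -c "
from h import *
print(env.job_done())"
```

```text
the job is handed in; nothing more can be done
None
```

The bung now stands on the white tile, and I pressed the nozzle cap once to its stop and released it. I handed the job in at about 13.7 s; it gave no verdict.

- **Bung:** I lifted the green bung out of the socket and released it upright. My estimate puts it about 3–5 mm from the tile's centre, and both the wrist and top pictures show it standing there.
- **Nozzle cap:** I pressed along the can's axis with closed fingers. The force climbed to about 7 N over roughly 8 mm, close to the spring's 6 N full-down force. It then jumped to about 22 N with no more travel, so I took that as the hard stop. I held it there for about 0.5 s and backed out.
- **Last checks:** The wrist force was about 0 after I backed out. The core ring, top cap and spanner were within about 6 mm of their first fixes, which is about the finder's own error.

**Checks that were weaker or disagreed:**
- **Cap back up:** I judged this only by eye, from the last wrist picture. The finder missed the cap in the last top picture because the hand was over it.
- **Position estimates:** The cap and bung estimates from different cameras differed by 3–7 mm. I settled them with wrist views before touching either.
- **Push direction:** At the stop, the measured push leaned about 45° from vertical instead of the can's 30°, so there was some sideways load on the cap.

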